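Build a two-piece spacer pack on the dial gauge stand

ROBOT

A 6-joint arm with a two-finger parallel gripper is mounted at the origin on the work surface. World frame = base frame: x ahead of the robot, y to its left, z up, the work surface at z = 0. Lengths are in mm, angles in rad, forces in N, time in s.
With the tool pointing down it reaches from about 300 to 775 mm from the base axis. Payload 14.6 kg.
Tool frame: the origin (TCP) lies on the centre line of the jaws, within the pads' length; the fingertips stand 11 mm ahead of it and the grasp point (between the pads) lies 8 mm behind it; z points along the fingers, y is the line along which they close (so a half turn about z gives the same grasp; the last joint's range is limited). The gripper opens to 94 mm and grips with 3 to 60 N. Pads are 16 mm wide; open, the fingers measure 119 mm over their backs; the gripper's body (75 mm by 177 mm) begins 78 mm behind the grasp point.
Start: joints at [1.239, 0.3, 1.521, -0, 1.321, -0.067], TCP at [143.942, 530.82, 216.446] pointing down, gripper open.
Joint ranges: [-3.03, 3.03], [-0.79, 2.21], [0.23, 2.52], [-1.04, 4.18], [0, 3.07], [-2.55, 2.55]. Speed limits (rad/s): [2.22, 2.22, 2.57, 3.14, 3.14, 3.14].

INTERFACE

Orientations are given as [roll, pitch, yaw] about the fixed x, y, z axes, in that order (R = Rz(yaw) Ry(pitch) Rx(roll)).
In Python, from cell import manip, eyes, ticket gives the robot as it stands. The module is installed in compiled form; this text tells all that it offers.
- The arm moves only by the tool arm_command, never from a script. Its argument "plan" is a list of rows, each a list of 5 numbers: the opening, from -1 (shut) to 1 (fully open), then the shift along the tool's x, y, z in m, then the turn about the tool's z in rad. In form: [[jaw, dx, dy, dz, roll], ...]. A call has 1 to 20 rows; each row shifts and turns the commanded pose from where the row before left it, along the tool's axes as they then stand; what a row does not reach is not made up. A row lasts 1/8 s, in which the tool goes at most 62.5 mm and 10.7 degrees, less where a joint would pass 70% of its speed; a pose out of reach is approached as far as the arm can. A call is refused whole if a number of a shift passes 0.0625 or a number of a turn 0.188, either way. A call with a gripper value outside its range is refused whole. The fingers move at their own pace and stop on an object; "newtons" is the grip in N (left out, the last holds). Time passes only in rows, so rows that do not move let the fingers close. It gives the time, the measured TCP pose, the force, the opening and the grip force at its end, in the units of the state.
- manip.read_state(): the state, without advancing time (a new reading comes with each control period).
- eyes.camera(name): name is "scene" or "top"; returns a dict with "img" (480x640x3 uint8, blue, green, red), "z_map" (480x640 float32, mm along the optical axis (not along the pixel's ray), 0 where there is no reading), "fx", "fy", "cx", "cy" (pixels), "eye" and "orientation" of the camera in the world. Camera axes: x right, y down, z forward; pixel columns grow to the right and rows downward; lengths in mm; the calibration is good to about 2 mm. A picture is of the moment at which its call begins.
- ticket.sign_off(): hands the job in; it is judged then, once.
The state is a dict: "clock": time; "joints": joint angles; "qd": joint speeds; "effort": joint torques, N m; "eef_pos": TCP position; "eef_rot": TCP orientation; "wrist_force": force on the tool from outside, world axes, zero at the start; "moment": the same for the moment, N m; "finger_gap": finger opening in mm; "finger_force": force on a finger pad.
Only numpy, scipy, OpenCV 4.12 (cv2) and the standard library are available. Lean on these libraries where they do the work, as an engineer would, in place of code of your own. Each camera call takes 0.05 s, during which the arm holds its last target. There are 200 camera calls.

TASK

Build the spacer pack on the small steel table of the dial gauge stand, ready for its height to be checked: set the blue spacer flat on the middle of the table with its long way pointing to the column, let go, and press down firmly on its top with the fingertips for a moment (about one kilogram's push) to feel that it lies flat; only then set the brass spacer squarely on the middle of the blue one, let go and press it in the same way. Set the spacers down rather than dropping them, never touch the dial gauge that hangs over the table, and leave everything else on the desk where it is.

Things in the scene. Friction and masses are not known exactly. Their poses are not given: they have to be found in the camera images.
- table_top (a point): Centre of the upper face of the square steel table (90 x 90 mm) of the fixed dial gauge stand, 48 mm above the desk; z up, x points level from the table's centre to the stand's column. The table lies on a black granite base 150 mm wide (y) that reaches from x = -60 to x = +150 mm and is 40 mm high. The upright steel column (28 mm diameter) stands at x = +105 mm and rises to 242 mm above the table; an arm from it at 169 mm above the table carries the dial gauge.
- gauge_tip (a point): Lowest point of the dial gauge's measuring spindle, straight above the table's centre, 97 mm above the table's face. Fixed; must not be touched. The spindle is 5 to 8 mm thick for its first 43 mm upward; above it hangs the round dial, 59 mm diameter, its axis level along the table's x, spanning x = -20 to +18 mm and 140 to 199 mm above the table's face. So a tool pointing straight down strikes the dial over the table: come in leaning, from the side away from the column.
- blue_center (a point): Centre of the loose blue anodised aluminium spacer, a flat rectangular plate 72 x 46 x 18 mm (x, y, z), about 0.17 kg, lying flat on the desk with its z up; four dark bolt holes at its corners. It is the bottom piece.
- brass_center (a point): Centre of the loose brass spacer, a flat rectangular plate 60 x 40 x 16 mm (x, y, z), about 0.32 kg, lying flat on the desk with its z up; four dark bolt holes at its corners. It goes on top of the blue one.
- red_center (a point): Centre of a red spacer plate, 60 x 40 x 18 mm, not wanted for this pack; leave it.
- caliper: Dial caliper lying on the desk, 215 mm long, 15 mm high; origin under the middle of its beam, x along the beam. Leave it.
- pen: Black and silver pen, 135 mm long, 10 mm thick; origin under its middle, x along it. Leave it.
- ruler: Flat wooden ruler, 310 x 34 x 4 mm; origin under its middle, x along it. Leave it.
- glasses_case: Closed black glasses case, 165 x 62 x 36 mm; origin under its middle, x along it. Leave it.
- eraser: White eraser in a blue sleeve, 60 x 22 x 12 mm; origin under its middle, x along it. Leave it.
Mind the look-alikes: they are no part of the job. Of the things shaped like the part that bears brass_center, the brass one is meant.

How it is judged (in metres and radians):
On the way, in this order (a step that is already met when the one before it is completed fails the run):
1. the blue spacer lies flat on the middle of the steel table, long way to the column, let go (horizontal distance between blue_center and table_top below 0.012 m and angle between the x axis of blue_center and the x axis of table_top, either way round below 0.2 rad and z of blue_center in the frame of table_top between 0.006 and 0.012 m and angle between blue_center's own z axis and vertical below 0.04 rad and contact force between blue and the fingers below 0.05 N and linear speed of blue below 0.02 m/s), for 0.15 s.
2. the blue spacer, lying there alone, is pressed down onto the table by the fingertips (the table feels over 5.5 N) (horizontal distance between blue_center and table_top below 0.012 m and angle between the x axis of blue_center and the x axis of table_top, either way round below 0.2 rad and z of blue_center in the frame of table_top between 0.006 and 0.012 m and angle between blue_center's own z axis and vertical below 0.04 rad and contact force between blue and stand above 5.5 N and contact force between blue and the fingers above 2 N and contact force between blue and brass below 0.05 N), for 0.2 s.
3. the brass spacer lies flat and square on the middle of the blue one, let go (horizontal distance between blue_center and table_top below 0.012 m and angle between the x axis of each of blue_center, brass_center and the x axis of table_top, either way round below 0.2 rad and z of blue_center in the frame of table_top between 0.006 and 0.012 m and angle between each of blue_center, brass_center's own z axis and vertical below 0.04 rad and horizontal distance between brass_center and blue_center below 0.008 m and z of brass_center in the frame of table_top between 0.023 and 0.029 m and contact force between brass and the fingers below 0.05 N and linear speed of brass below 0.02 m/s), for 0.15 s.
4. the brass spacer is pressed down onto the blue one by the fingertips (the blue one feels over 7 N) (horizontal distance between blue_center and table_top below 0.012 m and angle between the x axis of each of blue_center, brass_center and the x axis of table_top, either way round below 0.2 rad and z of blue_center in the frame of table_top between 0.006 and 0.012 m and angle between each of blue_center, brass_center's own z axis and vertical below 0.04 rad and horizontal distance between brass_center and blue_center below 0.008 m and z of brass_center in the frame of table_top between 0.023 and 0.029 m and contact force between brass and blue above 7 N and contact force between brass and the fingers above 2 N), for 0.2 s.
At the end, for the whole second after the job is handed in: Blue spacer flat on the steel table, centre within 12 mm of the table's, long way within 11 degrees of the column's direction; brass spacer flat on it, centre within 8 mm of the blue one's, also within 11 degrees; both released and at rest (all of step 3 and contact force between blue and the fingers below 0.05 N and linear speed of blue below 0.02 m/s); the robot touches nothing.
It fails at once if the dial gauge is touched (contact force between anything else and gauge above 1 N).
It fails at once if the blue or the brass spacer is dropped (falls free by more than about 10 mm) ((contact force between blue and the fingers below 0.01 N and linear speed of blue above 0.45 m/s) or (contact force between brass and the fingers below 0.01 N and linear speed of brass above 0.45 m/s)).
It fails at once if another thing on the desk (red spacer, caliper, pen, ruler, eraser, glasses case) is shifted by more than 25 mm (distance of any of red_center, caliper, pen, ruler, eraser, glasses_case from where it was at the start of the episode above 0.025 m).
It also fails if it takes over 72 s, if anything falls off the work surface, if the arm or the gripper's body presses on something with over 40 N, if the wrist force passes 120 N, or if a joint passes its speed limit or range.

## Working session

There is one attempt and no reset: what is moved stays moved. The work goes in short steps, Python scripts to look and compute and a tool call to move; the robot and the scene stay as the last step left them, time stands still between calls to the robot, and variables do not carry over. Pictures are saved under pics/ and viewed, at most 10 in all, crops included, and the job is handed in when it is done.

Besides the shell and the picture viewer there is one more tool, called after "Request:" by a JSON object that holds its "op" and its "data". arm_command: Moves the arm, as the interface text tells. Its arguments: {"type":"object","properties":{"plan":{"type":"array"},"newtons":{"type":"number"}},"required":["plan"]}

```bash
mkdir -p pics; python3 - <<'E'
from cell import manip, eyes
import cv2,numpy as np
print(manip.read_state())
for n in("scene","top"):
    c=eyes.camera(n); cv2.imwrite(f"pics/{n}0.png",c["img"]); np.savez(f"{n}0.npz",**c)
    print(n,c["fx"],c["fy"],c["cx"],c["cy"],c["eye"],c["orientation"])
E
```

```text
{'clock': 0.0, 'joints': array([ 1.23940363e+00,  3.00501281e-01,  1.52159151e+00, -2.62332089e-05,
        1.32069837e+00, -6.66156964e-02]), 'qd': array([ 0.00075083,  0.00075973,  0.00042245, -0.00071629, -0.00026944,
        0.00043498]), 'effort': array([ 2.98172645e-04, -5.31803012e+01, -3.52734768e+01,  7.08395010e-02,
        2.43634649e-02, -7.12231008e-05]), 'eef_pos': array([143.86615561, 530.58666654, 215.86535915]), 'eef_rot': array([-3.14039512e+00, -5.44273270e-05,  2.87682213e+00]), 'wrist_force': array([-0.17562076,  0.24129461,  0.151215  ]), 'moment': array([-0.01406827,  0.0029155 , -0.02577062]), 'finger_force': 0.0, 'finger_gap': 93.75345320430557}
scene 451.9258813529952 451.9258813529952 312.28075833650144 232.52938245014764 [1261.07352298 -405.54522724  928.53894785] [-2.38348422  0.00868367  1.04218764]
top 571.612576252099 571.612576252099 312.2459454738649 242.24922595112582 [ 355.69022538  -13.35469737 1398.30412217] [-2.95261065 -0.02007903 -1.57266807]
```

View pics/scene0.png

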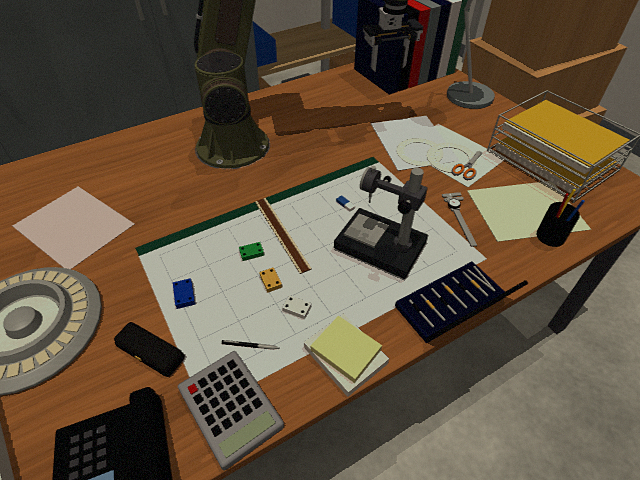

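View pics/top0.png

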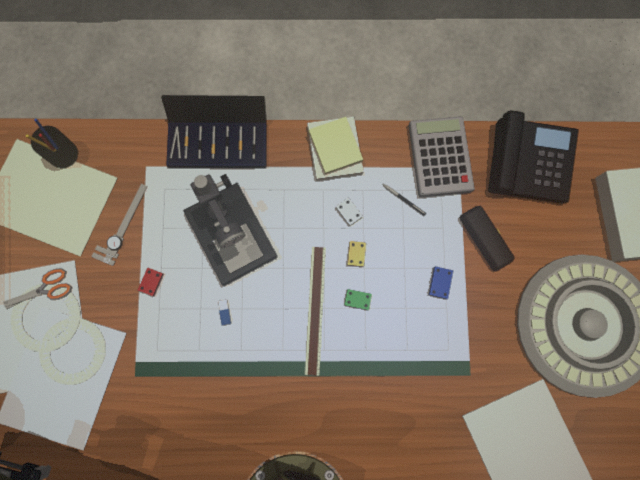

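Top view: blue spacer at (441,283), brass at (357,254), green and white look-alikes at (358,300) and (349,211), red at (151,281). The stand is around (228,228), with its column at about (210,190) and its table at about (243,258). The ruler lies between the stand and the brass.

```bash
cat > h.py <<'E'
import cv2,numpy as np
from scipy.spatial.transform import Rotation as R
def rot(c): return R.from_euler("xyz",c["orientation"]).as_matrix()
def cast(c,px,z):
    px=np.atleast_2d(px).astype(float)
    d=np.c_[(px[:,0]-c["cx"])/c["fx"],(px[:,1]-c["cy"])/c["fy"],np.ones(len(px))]@rot(c).T
    return c["eye"]+d*((z-c["eye"][2])/d[:,2])[:,None]
def cloud(c):
    v,u=np.nonzero(c["z_map"]>0); Z=c["z_map"][v,u].astype(float)
    d=np.c_[(u-c["cx"])/c["fx"],(v-c["cy"])/c["fy"],np.ones(len(u))]*Z[:,None]
    return c["eye"]+d@rot(c).T,u,v
def blob(c,lo,hi,z,roi=None):
    m=cv2.inRange(cv2.cvtColor(c["img"],cv2.COLOR_BGR2HSV),lo,hi)
    if roi: k=np.zeros_like(m);x,y,X,Y=roi;k[y:Y,x:X]=1;m*=k
    cn=max(cv2.findContours(cv2.morphologyEx(m,cv2.MORPH_CLOSE,np.ones((5,5))),0,2)[0],key=cv2.contourArea)
    p=cast(c,cn[:,0],z)[:,:2].astype(np.float32)
    (x,y),(w,h),a=cv2.minAreaRect(p)
    return rect((x,y),(w,h),a)
def rect(ce,wh,a):
    w,h=wh
    if w<h: w,h,a=h,w,a+90
    return np.round([*ce,w,h,(a+90)%180-90],1)
E
cat > m.py <<'E'
from h import *
for n,rb,ry in(("top",(415,255,470,310),(335,235,380,275)),("scene",(160,265,205,320),(250,255,290,300))):
    c=dict(np.load(n+"0.npz"))
    print(n,"blue",blob(c,(105,80,30),(130,255,255),18,rb),"brass",blob(c,(15,70,50),(33,255,255),16,ry))
    P,u,v=cloud(c)
    for a,lo,hi in(("base",34,52),("tab",45.5,52),("dial",180,260)):
        s=(P[:,2]>lo)&(P[:,2]<hi)&(P[:,0]>300)&(P[:,0]<640)&(P[:,1]>80)&(P[:,1]<330)
        m=np.zeros((480,640),np.uint8);m[v[s],u[s]]=255
        k=cv2.connectedComponents(m)[1][v,u]
        q=s&(k==np.bincount(k[s]).argmax()) if s.any() else s
        print(n,a,q.sum(),rect(*cv2.minAreaRect(P[q][:,:2].astype(np.float32))) if q.sum()>9 else "", np.median(P[q],0))
E
python3 m.py
```

```text
top blue [ 521.3 -354.8   70.9   45.7  -13.6] brass [ 592.8 -149.4   59.3   39.4   -6.3]
top base 1993 [576.1 162.1 164.2 127.8 -90. ] [584.08279522 150.50082239  43.48931472]
top tab 748 [597.1 137.5  93.7  91.8  28.3] [587.70274119 131.69577894  48.3013827 ]
top dial 675 [612.1 143.6  68.9  57.6  28. ] [597.26551578 140.80746427 233.87313418]
scene blue [ 526.4 -355.3   83.8   45.6  -12.6] brass [ 596.8 -150.9   70.7   42.    -6.2]
scene base 1285 [604.9 147.2 146.8 133.6 -60.7] [599.11823996 149.14490903  46.75698606]
scene tab 717 [599.8 140.2  97.9  90.7 -62.8] [599.16556972 140.05352812  48.63783725]
scene dial 535 [611.2 143.1  73.9  52.   52.2] [611.51303379 134.75092496 226.6927821 ]
```

Request:
{"op": "arm_command", "data": {"plan": [[1, -0.0372, -0.0473, 0, 0], [1, -0.0372, -0.0473, 0, 0], [1, -0.0372, -0.0473, 0, 0], [1, -0.0372, -0.0473, 0, 0], [1, -0.0372, -0.0473, 0, 0], [1, -0.0372, -0.0473, 0, 0], [1, -0.0372, -0.0473, 0, 0], [1, -0.0372, -0.0473, 0, 0], [1, -0.0372, -0.0473, 0, 0], [1, -0.0372, -0.0473, 0, 0], [1, -0.0372, -0.0473, 0, 0], [1, -0.0372, -0.0473, 0, 0], [1, -0.0372, -0.0473, 0, 0], [1, -0.0372, -0.0473, 0, 0], [1, -0.0372, -0.0473, 0, 0], [1, -0.0372, -0.0473, 0, 0]], "newtons": 25}}

```text
clock: 2.1
eef_pos: [520.7, -357.3, 216.0]
eef_rot: [3.141, -0.0, 2.877]
wrist_force: [0.8, 0.4, 0.7]
finger_gap: 93.7
finger_force: 0.0
```

```bash
cat > go.py <<'E'
import sys
from h import *
from cell import manip
# go.py x y z : tool-frame shift (mm) from measured TCP to the target; prints tool axes
s=manip.read_state(); M=R.from_euler("xyz",s["eef_rot"]).as_matrix()
print("t",round(s["clock"],2),"pos",s["eef_pos"].round(1),"rot",s["eef_rot"].round(3),"q",s["joints"].round(3),"gap",round(s["finger_gap"],1),"F",s["wrist_force"].round(1))
print("x",M[:,0].round(3),"y",M[:,1].round(3),"z",M[:,2].round(3),"jaw dir",round(np.degrees(np.arctan2(M[1,1],M[0,1])),1))
if len(sys.argv)>3: print("shift",((np.array(sys.argv[1:4],float)-s["eef_pos"])@M).round(1))
E
python3 go.py 521.5 -355 20
```

```text
t 2.1 pos [ 520.7 -357.3  216. ] rot [ 3.141 -0.     2.877] q [-0.659  0.485  1.267  0.     1.39  -1.965] gap 93.7 F [0.8 0.4 0.7]
x [-0.965  0.262  0.   ] y [0.262 0.965 0.   ] z [-0.  0. -1.] jaw dir 74.8
shift [ -0.2   2.3 196. ]
```

Request:
{"op": "arm_command", "data": {"plan": [[1, 0, 0.0023, 0.007, 0.183], [1, 0, 0, 0.007, 0.183], [1, 0, 0, 0.007, 0.183], [1, 0, 0, 0.007, 0.183], [1, 0, 0, 0.007, 0.183], [1, 0, 0, 0.007, 0.183], [1, 0, 0, 0.007, 0.183], [1, 0, 0, 0.007, 0.183], [1, 0, 0, 0.007, 0.183], [1, 0, 0, 0.007, 0.183], [1, 0, 0, 0.007, 0.183], [1, 0, 0, 0.007, 0.183], [1, 0, 0, 0.007, 0.183], [1, 0, 0, 0.007, 0.183], [1, 0, 0, 0.007, 0.183], [1, 0, 0, 0.007, 0.183], [1, 0, 0, 0.007, 0.183], [1, 0, 0, 0, 0]]}}

```text
clock: 4.35
eef_pos: [520.6, -352.9, 96.6]
eef_rot: [-3.141, 0.001, -0.233]
wrist_force: [0.5, -0.4, 0.7]
finger_gap: 94.2
finger_force: 0.0
```

```bash
python3 go.py 521.5 -355 15
```

```text
t 4.35 pos [ 520.6 -352.9   96.6] rot [-3.141e+00  1.000e-03 -2.330e-01] q [-0.654  0.588  1.398  0.     1.157  1.15 ] gap 94.2 F [ 0.5 -0.4  0.7]
x [ 0.973 -0.231 -0.001] y [-0.231 -0.973 -0.001] z [-0.001  0.001 -1.   ] jaw dir -103.4
shift [ 1.5  1.9 81.6]
```

Request:
{"op": "arm_command", "data": {"plan": [[1, 0.0015, 0.0019, 0.027, 0], [1, 0, 0, 0.027, 0], [1, 0, 0, 0.0275, 0], [1, 0, 0, 0, 0], [-1, 0, 0, 0, 0], [-1, 0, 0, 0, 0], [-1, 0, 0, 0, 0], [-1, 0, 0, 0, 0], [-1, 0, 0, -0.004, 0], [-1, 0, 0, 0, -0.1795], [-1, 0, 0, 0, -0.1795], [-1, 0, 0, 0, -0.1795], [-1, 0, 0, 0, -0.1795], [-1, 0, 0, 0.0015, 0], [-1, 0, 0, 0.002, 0], [-1, 0, 0, 0, 0]]}}

```text
clock: 6.35
eef_pos: [522.6, -355.6, 19.8]
eef_rot: [3.14, -0.001, 0.483]
wrist_force: [-11.1, 9.0, 30.5]
finger_gap: 45.7
finger_force: 25.0
```

```bash
python3 go.py 593 -149.5 100
```

```text
t 6.35 pos [ 522.6 -355.6   19.8] rot [ 3.14e+00 -1.00e-03  4.83e-01] q [-0.655  0.691  1.43   0.     1.019  0.432] gap 45.7 F [-11.1   9.   30.5]
x [0.886 0.464 0.001] y [ 0.464 -0.886  0.002] z [ 0.002 -0.001 -1.   ] jaw dir -62.3
shift [ 158.1 -149.7  -80.3]
```

Request:
{"op": "arm_command", "data": {"plan": [[-1, 0, 0, -0.003, 0], [1, 0, 0, 0, 0], [1, 0, 0, 0, 0], [1, 0, 0, 0, 0], [1, 0, 0, 0, 0]]}}

```text
clock: 6.98
eef_pos: [521.9, -355.3, 19.3]
eef_rot: [-3.141, 0.0, 0.484]
wrist_force: [0.2, 0.1, 0.2]
finger_gap: 81.9
finger_force: 0.0
```

```bash
python3 go.py 593 -149.5 100
```

```text
t 6.97 pos [ 521.9 -355.3   19.3] rot [-3.141  0.     0.484] q [-0.656  0.691  1.43  -0.     1.02   0.431] gap 81.9 F [0.2 0.1 0.2]
x [ 0.885  0.465 -0.   ] y [ 0.465 -0.885 -0.   ] z [-0.  0. -1.] jaw dir -62.3
shift [ 158.6 -149.2  -80.7]
```

Request:
{"op": "arm_command", "data": {"plan": [[1, 0, 0, -0.04, 0], [1, 0, 0, -0.04, 0], [1, 0.04, -0.0373, 0, 0], [1, 0.04, -0.0373, 0, 0], [1, 0.04, -0.0373, 0, 0], [1, 0.0386, -0.0373, 0, 0], [1, 0, 0, 0, 0.1485], [1, 0, 0, 0, 0.1485], [1, 0, 0, 0, 0.1485], [1, 0, 0, 0, 0.1485], [1, 0, 0, 0, 0]]}}

```text
clock: 8.35
eef_pos: [592.9, -149.5, 99.4]
eef_rot: [3.142, 0.0, -0.109]
wrist_force: [0.3, -0.9, 0.3]
finger_gap: 93.8
finger_force: 0.0
```

```bash
python3 go.py 593 -149.5 16
```

```text
t 8.35 pos [ 592.9 -149.5   99.4] rot [ 3.142  0.    -0.109] q [-0.307  0.548  1.454 -0.     1.14   1.373] gap 93.8 F [ 0.3 -0.9  0.3]
x [ 0.994 -0.109 -0.   ] y [-0.109 -0.994  0.   ] z [-0.  0. -1.] jaw dir -96.3
shift [ 0.1 -0.  83.4]
```

Request:
{"op": "arm_command", "data": {"plan": [[1, 0, 0, 0.028, 0], [1, 0, 0, 0.028, 0], [1, 0, 0, 0.0275, 0], [1, 0, 0, 0, 0], [-1, 0, 0, 0, 0], [-1, 0, 0, 0, 0], [-1, 0, 0, 0, 0], [-1, 0, 0, 0, 0], [-1, 0, 0, -0.004, 0], [-1, 0, 0, 0, -0.1485], [-1, 0, 0, 0, -0.1485], [-1, 0, 0, 0, -0.1485], [-1, 0, 0, 0, -0.1485], [-1, 0, 0, 0.0015, 0], [-1, 0, 0, 0, 0], [1, 0, 0, 0, 0], [1, 0, 0, 0, 0], [1, 0, 0, 0, 0], [1, 0, 0, -0.04, 0], [1, 0, 0, -0.0625, 0]]}}

```text
clock: 10.85
eef_pos: [591.9, -149.2, 120.3]
eef_rot: [-3.139, 0.003, 0.484]
wrist_force: [0.4, 0.0, 1.2]
finger_gap: 86.0
finger_force: 0.0
```

```bash
python3 go.py 705 372 200
```

```text
t 10.85 pos [ 591.9 -149.2  120.3] rot [-3.139e+00  3.000e-03  4.840e-01] q [-0.307  0.524  1.438 -0.     1.184  0.78 ] gap 86.0 F [0.4 0.  1.2]
x [ 0.885  0.465 -0.003] y [ 0.465 -0.885 -0.003] z [-0.004  0.001 -1.   ] jaw dir -62.3
shift [ 342.2 -409.1  -79.5]
```

Request:
{"op": "arm_command", "data": {"plan": [[1, -0.002, -0.0584, -0.016, 0], [1, -0.002, -0.0584, -0.016, 0], [1, -0.002, -0.0584, -0.016, 0], [1, -0.002, -0.0584, -0.016, 0], [1, -0.002, -0.0584, -0.016, 0], [1, -0.002, -0.0584, -0.016, 0], [1, -0.002, -0.0584, -0.016, 0], [1, 0.055, 0, 0, 0], [1, 0.055, 0, 0, 0], [1, 0.055, 0, 0, 0], [1, 0.055, 0, 0, 0], [1, 0.055, 0, 0, 0], [1, 0.055, 0, 0, 0], [1, 0.03, 0, 0, 0], [1, 0.03, 0, 0, 0], [1, 0.03, 0, 0, 0], [1, 0, 0, 0, 0]]}}

```text
clock: 12.98
eef_pos: [730.1, 384.1, 223.4]
eef_rot: [-3.141, -0.012, 0.484]
wrist_force: [0.0, 0.2, -0.3]
finger_gap: 94.2
finger_force: 0.0
```

```bash
python3 go.py 598 138 200
```

```text
t 12.97 pos [730.1 384.1 223.4] rot [-3.141 -0.012  0.484] q [4.400e-01 1.093e+00 2.370e-01 1.000e-03 1.800e+00 1.527e+00] gap 94.2 F [ 0.   0.2 -0.3]
x [0.885 0.465 0.012] y [ 0.465 -0.885 -0.   ] z [ 0.01   0.006 -1.   ] jaw dir -62.3
shift [-231.6  156.5   20.7]
```

Request:
{"op": "arm_command", "data": {"plan": [[1, 0.05, 0, 0, 0], [1, 0.05, 0, 0, 0], [1, 0.05, 0, 0, 0], [1, 0, 0, 0, 0]]}}

```text
clock: 13.48
eef_pos: [757.7, 398.6, 199.0]
eef_rot: [3.142, -0.102, 0.484]
wrist_force: [0.0, 0.5, 0.6]
finger_gap: 93.9
finger_force: 0.0
```

```bash
python3 go.py
```

```text
t 13.47 pos [757.7 398.6 199. ] rot [ 3.142 -0.102  0.484] q [0.44  1.125 0.236 0.004 1.679 1.528] gap 93.9 F [0.  0.5 0.6]
x [0.881 0.463 0.102] y [ 0.465 -0.885  0.   ] z [ 0.09   0.047 -0.995] jaw dir -62.3
```

Request:
{"op": "arm_command", "data": {"plan": [[1, 0.0625, 0, -0.01, 0], [1, 0.0625, 0, -0.01, 0], [1, 0.0625, 0, -0.01, 0], [1, 0.0625, 0, -0.01, 0], [1, 0.0625, 0, -0.01, 0], [1, 0.0625, 0, -0.01, 0], [1, 0, 0, 0, 0]]}}

```text
clock: 14.35
eef_pos: [800.6, 421.1, 238.5]
eef_rot: [-3.142, -0.325, 0.484]
wrist_force: [-0.1, 0.3, -0.6]
finger_gap: 94.2
finger_force: 0.0
```

```bash
python3 go.py
```

```text
t 14.35 pos [800.6 421.1 238.5] rot [-3.142 -0.325  0.484] q [0.44  1.093 0.235 0.014 1.489 1.528] gap 94.2 F [-0.1  0.3 -0.6]
x [0.839 0.441 0.32 ] y [ 0.465 -0.885 -0.   ] z [ 0.283  0.149 -0.948] jaw dir -62.3
```

Request:
{"op": "arm_command", "data": {"plan": [[1, 0.0625, 0, 0, 0], [1, 0.0625, 0, 0, 0], [1, 0.0625, 0, 0, 0], [1, 0.0625, 0, 0.01, 0], [1, 0.0625, 0, 0.01, 0], [1, 0.0625, 0, 0.02, 0], [1, 0.0625, 0, 0.02, 0], [1, 0.0625, 0, 0.02, 0], [1, 0, 0, 0, 0]]}}

```text
clock: 15.48
eef_pos: [864.7, 454.6, 254.9]
eef_rot: [-3.141, -0.615, 0.484]
wrist_force: [-0.8, 0.2, 0.0]
finger_gap: 94.1
finger_force: 0.0
```

```bash
python3 go.py 390 207 230
```

```text
t 15.47 pos [864.7 454.6 254.9] rot [-3.141 -0.615  0.484] q [0.44  1.114 0.236 0.028 1.177 1.524] gap 94.1 F [-0.8  0.2  0. ]
x [0.723 0.38  0.577] y [ 0.465 -0.885 -0.   ] z [ 0.511  0.269 -0.816] jaw dir -62.3
shift [-451.5   -1.7 -288.7]
```

```bash
python3 - <<'E'
from h import *
from cell import eyes
c=eyes.camera("top"); np.savez("top1.npz",**c)
print("blue",blob(c,(105,80,30),(130,255,255),18,(415,255,470,310)),"brass",blob(c,(15,70,50),(33,255,255),16,(335,235,380,275)))
for n in("top","scene"):
    c=dict(np.load(n+"0.npz")); P,u,v=cloud(c)
    for lo,hi,a in((32,44,"base"),(45.5,51,"table")):
        s=(P[:,2]>lo)&(P[:,2]<hi)&(P[:,0]>480)&(P[:,0]<760)&(P[:,1]>50)&(P[:,1]<290)
        m=np.zeros((480,640),np.uint8);m[v[s],u[s]]=255
        k=cv2.connectedComponents(cv2.morphologyEx(m,cv2.MORPH_CLOSE,np.ones((5,5))))[1][v,u]
        q=s&(k==np.bincount(k[s]).argmax())
        print(n,a,rect(*cv2.minAreaRect(P[q][:,:2].astype(np.float32))))
    s=(P[:,2]>265)&(P[:,2]<320)&(P[:,0]>620)&(P[:,0]<760)&(P[:,1]>130)&(P[:,1]<250)
    print("column",np.median(P[s],0),s.sum())
E
cat > pics.py <<'E'
E
python3 go.py
```

```text
blue [ 521.4 -353.6   69.7   45.6   28. ] brass [ 592.6 -148.3   58.4   40.1   25.7]
top base [639.4 159.3 211.6 150.3  28.8]
top table [593.4 140.7 117.1 103.3 -57.5]
column [688.26469523 186.7430189  289.09160605] 196
scene base [640.2 162.1 210.1 155.6  29. ]
scene table [598.9 141.8 100.8  92.3 -61.5]
column [698.56758621 184.13094117 286.49980268] 182
t 15.53 pos [864.5 454.5 255.2] rot [-3.141 -0.615  0.484] q [0.44  1.113 0.235 0.028 1.178 1.524] gap 94.0 F [-0.1  0.2 -0.1]
x [0.723 0.38  0.577] y [ 0.465 -0.885 -0.   ] z [ 0.511  0.269 -0.817] jaw dir -62.3
```

Request:
{"op": "arm_command", "data": {"plan": [[1, -0.0492, 0, -0.0313, 0], [1, -0.0492, 0, -0.0313, 0], [1, -0.0492, 0, -0.0313, 0], [1, -0.0492, 0, -0.0313, 0], [1, -0.0492, 0, -0.0313, 0], [1, -0.0492, 0, -0.0313, 0], [1, -0.0492, 0, -0.0313, 0], [1, -0.0492, 0, -0.0313, 0], [1, -0.0492, 0, -0.0313, 0]]}}

```text
clock: 16.65
eef_pos: [469.5, 246.1, 237.6]
eef_rot: [-3.141, -0.616, 0.484]
wrist_force: [0.2, 0.7, 0.9]
finger_gap: 93.7
finger_force: 0.0
```

```bash
python3 go.py 506.4 -361.5 90
```

```text
t 16.65 pos [469.5 246.1 237.6] rot [-3.141 -0.616  0.484] q [ 0.385 -0.063  1.991  0.102  0.601  1.406] gap 93.7 F [0.2 0.7 0.9]
x [0.722 0.38  0.578] y [ 0.466 -0.885 -0.   ] z [ 0.511  0.27  -0.816] jaw dir -62.2
shift [-289.5  554.9  -24.4]
```

Request:
{"op": "arm_command", "data": {"plan": [[1, -0.0263, 0.0504, -0.0022, 0], [1, -0.0263, 0.0504, -0.0022, 0], [1, -0.0263, 0.0504, -0.0022, 0], [1, -0.0263, 0.0504, -0.0022, 0], [1, -0.0263, 0.0504, -0.0022, 0], [1, -0.0263, 0.0504, -0.0022, 0], [1, -0.0263, 0.0504, -0.0022, 0], [1, -0.0263, 0.0504, -0.0022, 0], [1, -0.0263, 0.0504, -0.0022, 0], [1, -0.0263, 0.0504, -0.0022, 0], [1, -0.0263, 0.0504, -0.0022, 0], [1, 0, 0, 0, 0]]}}

```text
clock: 18.15
eef_pos: [507.4, -362.9, 88.6]
eef_rot: [-3.14, -0.615, 0.481]
wrist_force: [-0.0, 0.2, -0.2]
finger_gap: 94.1
finger_force: 0.0
```

```bash
python3 go.py 506.4 -361.5 16
```

```text
t 18.15 pos [ 507.4 -362.9   88.6] rot [-3.14  -0.615  0.481] q [-0.921  0.549  1.61   0.737  1.009 -0.246] gap 94.1 F [-0.   0.2 -0.2]
x [0.724 0.378 0.577] y [ 0.463 -0.886 -0.001] z [ 0.511  0.268 -0.817] jaw dir -62.4
shift [-42.   -1.6  59.2]
```

Request:
{"op": "arm_command", "data": {"plan": [[1, -0.014, -0.0016, 0.0197, 0], [1, -0.014, 0, 0.0197, 0], [1, -0.014, 0, 0.0197, 0], [1, 0, 0, 0, 0], [-1, 0, 0, 0, 0], [-1, 0, 0, 0, 0], [-1, 0, 0, 0, 0], [-1, 0, 0, 0, 0]], "newtons": 35}}

```text
clock: 19.15
eef_pos: [507.1, -358.8, 17.5]
eef_rot: [-3.142, -0.615, 0.485]
wrist_force: [0.2, -0.4, 0.1]
finger_gap: 57.7
finger_force: 0.0
```

```bash
python3 go.py
```

```text
t 19.15 pos [ 507.1 -358.8   17.5] rot [-3.142 -0.615  0.485] q [-0.917  0.659  1.635  0.805  0.91  -0.361] gap 57.7 F [ 0.2 -0.4  0.1]
x [0.723 0.38  0.577] y [ 0.466 -0.885 -0.   ] z [ 0.511  0.269 -0.817] jaw dir -62.2
```

Request:
{"op": "arm_command", "data": {"plan": [[-1, 0, 0, 0, 0], [-1, 0, 0, 0, 0], [-1, 0, 0, 0, 0], [-1, 0.0058, 0, -0.0082, 0], [-1, 0.0192, 0, -0.0272, 0], [-1, 0.0192, 0, -0.0272, 0], [-1, 0.0192, 0, -0.0272, 0], [-1, 0, 0, 0, 0]]}}

```text
clock: 20.15
eef_pos: [507.5, -359.4, 129.5]
eef_rot: [3.137, -0.616, 0.487]
wrist_force: [-0.3, 0.1, -2.4]
finger_gap: 45.8
finger_force: 34.9
```

```bash
python3 - <<'E'
from h import *
from cell import eyes
c=eyes.camera("scene"); cv2.imwrite("pics/s2.png",cv2.resize(c["img"][160:360,100:360],None,fx=3,fy=3))
E
python3 go.py 450 60 190
```

```text
t 20.2 pos [ 506.9 -358.8  127.4] rot [ 3.141 -0.615  0.485] q [-0.917  0.488  1.599  0.71   1.061 -0.191] gap 45.7 F [-0.3  0.3 -2.5]
x [0.722 0.381 0.577] y [ 0.466 -0.885  0.001] z [ 0.511  0.269 -0.817] jaw dir -62.2
shift [ 154.5 -397.    32.3]
```

View pics/s2.png

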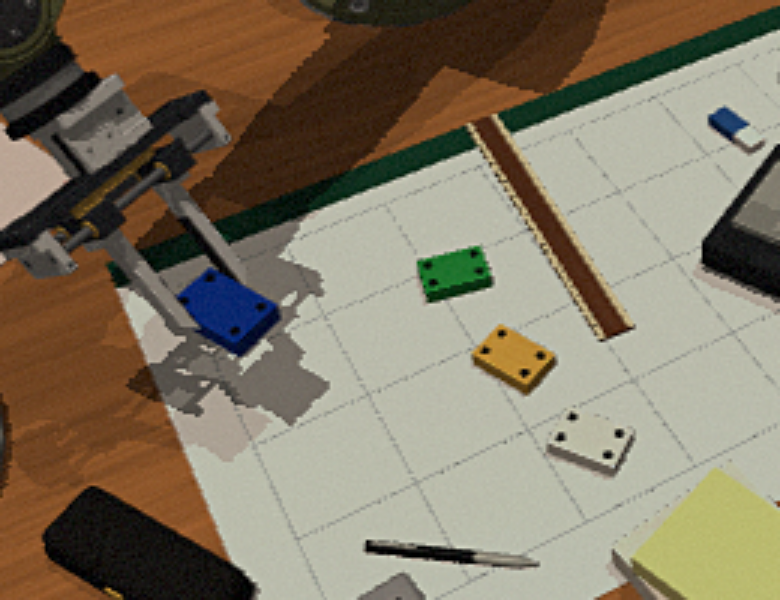

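Request:
{"op": "arm_command", "data": {"plan": [[-1, 0.0152, -0.0497, 0.0148, 0], [-1, 0.0152, -0.0497, 0.0148, 0], [-1, 0.0152, -0.0497, 0.0148, 0], [-1, 0.0152, -0.0497, 0.0148, 0], [-1, 0.0152, -0.0497, 0.0148, 0], [-1, 0.0152, -0.0497, 0.0148, 0], [-1, 0.0152, -0.0497, 0.0148, 0], [-1, 0.0152, -0.0497, 0.0148, 0], [-1, 0, 0, 0, 0]]}}

```text
clock: 21.32
eef_pos: [468.1, 74.6, 99.0]
eef_rot: [-3.139, -0.612, 0.489]
wrist_force: [0.3, -1.1, -2.5]
finger_gap: 45.6
finger_force: 34.9
```

```bash
python3 go.py 585.6 131.5 78
```

```text
t 21.32 pos [468.1  74.6  99. ] rot [-3.139 -0.612  0.489] q [-0.097  0.077  2.236  0.851  0.44   0.271] gap 45.6 F [ 0.3 -1.1 -2.5]
x [0.723 0.384 0.575] y [ 0.471 -0.882 -0.002] z [ 0.506  0.272 -0.818] jaw dir -61.9
shift [94.7  5.2 92.2]
```

Request:
{"op": "arm_command", "data": {"plan": [[-1, 0.0189, 0.001, 0.0184, 0], [-1, 0.0189, 0.001, 0.0184, 0], [-1, 0.0189, 0.001, 0.0184, 0], [-1, 0.0189, 0.001, 0.0184, 0], [-1, 0.0189, 0.001, 0.0184, 0], [-1, 0, 0, 0, 0]]}}

```text
clock: 22.08
eef_pos: [587.9, 126.7, 78.3]
eef_rot: [-3.14, -0.613, 0.483]
wrist_force: [0.2, -0.8, -2.0]
finger_gap: 45.5
finger_force: 34.9
```

```bash
python3 go.py 585.6 131.5 65.5; python3 - <<'E'
from h import *
from cell import eyes
c=eyes.camera("scene"); cv2.imwrite("pics/s3.png",cv2.resize(c["img"][140:290,290:440],None,fx=4,fy=4))
E
```

```text
t 22.07 pos [587.9 126.7  78.3] rot [-3.14  -0.613  0.483] q [0.045 0.362 1.934 0.742 0.372 0.497] gap 45.5 F [ 0.2 -0.8 -2. ]
x [0.724 0.38  0.575] y [ 0.466 -0.885 -0.001] z [ 0.508  0.269 -0.818] jaw dir -62.3
shift [-7.2 -5.3 10.6]
```

View pics/s3.png

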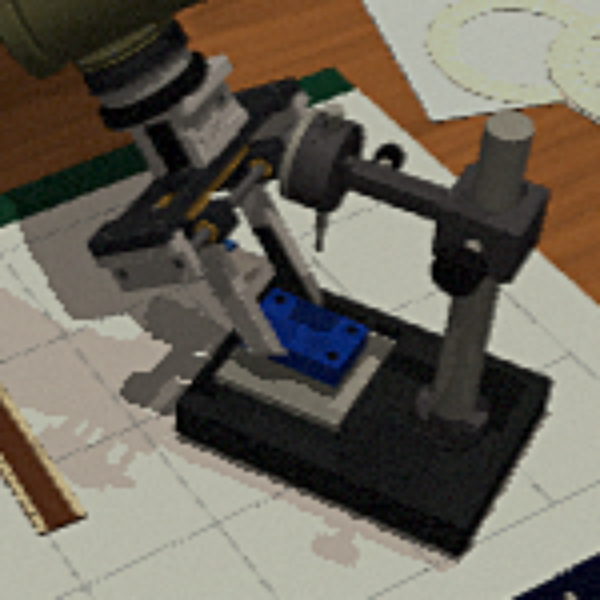

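Request:
{"op": "arm_command", "data": {"plan": [[-1, 0, -0.0053, 0, 0], [-1, -0.0022, 0, 0.0032, 0], [-1, -0.002, 0, 0.003, 0], [-1, -0.002, 0, 0.0025, 0], [-1, 0, 0, 0, 0]]}}

```text
clock: 22.75
eef_pos: [585.0, 131.9, 69.2]
eef_rot: [-3.141, -0.615, 0.484]
wrist_force: [-0.0, -0.1, -1.6]
finger_gap: 45.6
finger_force: 34.9
```

```bash
python3 go.py 585.6 131.5 65.5
```

```text
t 22.75 pos [585.  131.9  69.2] rot [-3.141 -0.615  0.484] q [0.056 0.375 1.945 0.783 0.347 0.462] gap 45.6 F [-0.  -0.1 -1.6]
x [0.723 0.38  0.577] y [ 0.466 -0.885 -0.001] z [ 0.51   0.269 -0.817] jaw dir -62.2
shift [-1.9  0.7  3.2]
```

Lower the last 3–4 mm until contact.

Request:
{"op": "arm_command", "data": {"plan": [[-1, -0.0006, 0, 0.0014, 0], [-1, -0.0006, 0, 0.0014, 0], [-1, -0.0006, 0, 0.0009, 0], [-1, 0, 0, 0, 0]]}}

```text
clock: 23.25
eef_pos: [585.8, 132.4, 65.5]
eef_rot: [-3.141, -0.615, 0.484]
wrist_force: [0.1, 0.7, -1.6]
finger_gap: 45.7
finger_force: 34.9
```

```bash
python3 go.py 585.6 131.5 65.5
```

```text
t 23.25 pos [585.8 132.4  65.5] rot [-3.141 -0.615  0.484] q [0.057 0.384 1.944 0.799 0.341 0.445] gap 45.7 F [ 0.1  0.7 -1.6]
x [0.723 0.38  0.577] y [ 0.466 -0.885 -0.   ] z [ 0.511  0.269 -0.817] jaw dir -62.2
shift [-0.5  0.7 -0.4]
```

Request:
{"op": "arm_command", "data": {"plan": [[-1, -0.0006, 0, 0.0008, 0], [-1, -0.0003, 0, 0.0004, 0], [-1, 0, 0, 0, 0]]}}

```text
clock: 23.62
eef_pos: [586.3, 132.4, 65.3]
eef_rot: [3.142, -0.617, 0.485]
wrist_force: [-8.6, -1.9, 13.2]
finger_gap: 46.1
finger_force: 35.0
```

Request:
{"op": "arm_command", "data": {"plan": [[-1, 0.0003, 0, -0.0004, 0], [0.4, 0, 0, 0, 0], [0.4, 0, 0, 0, 0], [0.4, 0, 0, 0, 0], [0.4, 0.0044, 0, -0.0063, 0], [0.4, 0.0044, 0, -0.0063, 0], [0.4, 0.0044, 0, -0.0063, 0], [-1, 0, 0, 0, 0], [-1, 0, 0, 0, 0], [-1, 0, 0, 0, 0], [-1, 0, 0, 0, 0], [-1, 0, 0, 0, 0], [-1, 0, 0, 0, 0]]}}

```text
clock: 25.25
eef_pos: [585.6, 132.2, 87.5]
eef_rot: [-3.141, -0.615, 0.484]
wrist_force: [0.2, 0.3, -0.6]
finger_gap: 9.3
finger_force: 0.0
```

```bash
python3 go.py 588.4 132.9 79.6;  python3 - <<'E'
from h import *
from cell import eyes
for n in("top","scene"):
    c=eyes.camera(n); np.savez(n+"2.npz",**c)
    t=cv2.resize(c["img"][200:300,180:290] if n=="top" else c["img"][140:290,290:440],(390,390))
    cv2.imwrite(f"pics/{n}4.png",t)
cv2.imwrite("pics/p4.png",np.hstack([cv2.imread("pics/top4.png"),cv2.imread("pics/scene4.png")]))
E
```

```text
t 25.25 pos [585.6 132.2  87.5] rot [-3.141 -0.615  0.484] q [0.057 0.341 1.936 0.707 0.378 0.544] gap 9.3 F [ 0.2  0.3 -0.6]
x [0.723 0.38  0.577] y [ 0.466 -0.885 -0.001] z [ 0.51   0.269 -0.817] jaw dir -62.2
shift [-2.3  0.7  8. ]
```

View pics/p4.png

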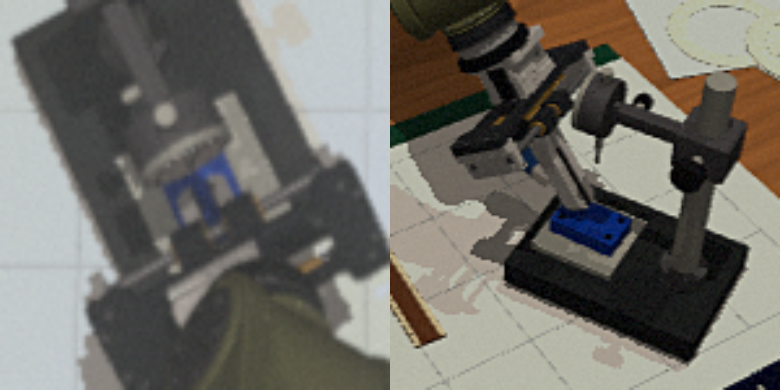

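Request:
{"op": "arm_command", "data": {"plan": [[-1, -0.0017, 0, 0.0025, 0], [-1, -0.0017, 0, 0.0025, 0], [-1, -0.0012, 0, 0.0016, 0], [-1, 0, 0, 0, 0]]}}

```text
clock: 25.85
eef_pos: [585.9, 132.3, 79.7]
eef_rot: [-3.141, -0.616, 0.484]
wrist_force: [-3.4, -0.3, 5.3]
finger_gap: 0.2
finger_force: 2.4
```

Request:
{"op": "arm_command", "data": {"plan": [[-1, -0.0007, 0, 0.0005, 0], [-1, 0, 0, 0, 0], [-1, 0, 0, 0, 0], [-1, 0, 0, 0, 0]]}}

```text
clock: 26.35
eef_pos: [585.9, 132.3, 79.5]
eef_rot: [-3.141, -0.617, 0.485]
wrist_force: [-3.5, -0.6, 9.0]
finger_gap: 0.7
finger_force: 4.3
```

Request:
{"op": "arm_command", "data": {"plan": [[-1, -0.0003, 0, 0.0002, 0], [-1, 0, 0, 0, 0], [-1, 0, 0, 0, 0], [-1, 0, 0, 0, 0], [-1, 0.006, 0, -0.008, 0], [-1, 0.003, 0, -0.02, 0], [-1, 0, 0, -0.05, 0], [-1, -0.02, 0, -0.05, 0]]}}

```text
clock: 27.35
eef_pos: [511.6, 93.3, 177.7]
eef_rot: [3.142, -0.616, 0.485]
wrist_force: [-0.2, -0.5, 0.6]
finger_gap: 0.5
finger_force: 0.0
```

```bash
cat > m2.py <<'E'
from h import *
from cell import eyes
c=eyes.camera("top"); np.savez("top3.npz",**c)
m=cv2.inRange(cv2.cvtColor(c["img"],cv2.COLOR_BGR2HSV),(105,90,40),(130,255,255))
k=np.zeros_like(m);k[210:285,200:280]=1;m*=k
n,l,st,ce=cv2.connectedComponentsWithStats(m); print(st[1:],ce[1:].round())
hd=np.array([np.cos(np.radians(28.5)),np.sin(np.radians(28.5))])
def rel(n,c,m,z):
    v,u=np.nonzero(m); p=cast(c,np.c_[u,v],z)[:,:2]-[599,138.5]
    a=p@hd; b=p@[-hd[1],hd[0]]
    print(n,"along",np.percentile(a,[.5,99.5]).round(1),"across",np.percentile(b,[.5,99.5]).round(1))
rel("top",c,m,66)
c=eyes.camera("scene"); np.savez("scene3.npz",**c)
m=cv2.inRange(cv2.cvtColor(c["img"],cv2.COLOR_BGR2HSV),(105,90,40),(130,255,255))
k=np.zeros_like(m);k[205:255,330:400]=1;m*=k
rel("scene",c,m,66)
v,u=np.nonzero(m); P,uu,vv=cloud(c); s=(m[vv,uu]>0)&(P[:,2]>60); p=P[s][:,:2]-[599,138.5]; print("cloud",(p@hd).min(),(p@hd).max(),(p@[-hd[1],hd[0]]).min(),(p@[-hd[1],hd[0]]).max(), np.median(P[s][:,2]))
t=[cv2.resize(dict(np.load("top3.npz"))["img"][200:300,180:290],(390,390)),cv2.resize(c["img"][180:290,310:420],(390,390))]
cv2.imwrite("pics/p5.png",np.hstack(t))
E
python3 m2.py; python3 go.py 578.8 -155.5 90
```

```text
[[227 240  24  25 327]] [[238. 252.]]
top along [-34.7   9.4] across [-19.8  23.7]
scene along [-33.8  40.3] across [-34.3  26. ]
cloud -34.59857587414915 38.85892383429974 -23.37304262569352 27.682749527048397 66.64416667670957
t 27.45 pos [510.9  92.5 179.6] rot [ 3.139 -0.619  0.485] q [-0.037  0.013  2.068  0.554  0.577  0.655] gap 0.3 F [ 0.2  0.1 -0.7]
x [0.72  0.38  0.581] y [ 0.465 -0.885  0.002] z [ 0.515  0.269 -0.814] jaw dir -62.3
shift [-97.3 250.9  41.3]
```

View pics/p5.png

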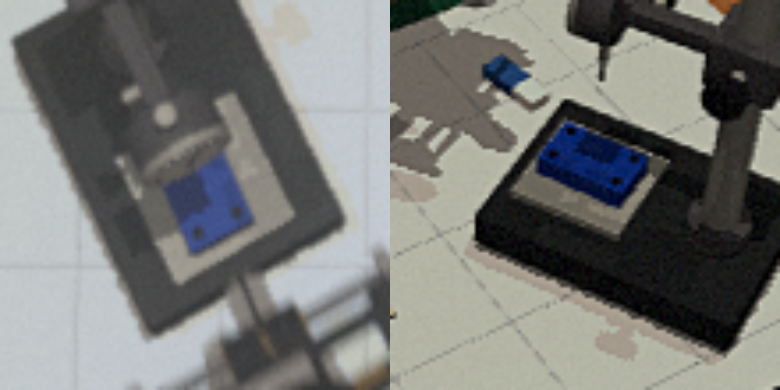

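Request:
{"op": "arm_command", "data": {"plan": [[1, -0.0195, 0.0502, 0.0083, 0], [1, -0.0195, 0.0502, 0.0083, 0], [1, -0.0195, 0.0502, 0.0083, 0], [1, -0.0195, 0.0502, 0.0083, 0], [1, -0.0195, 0.0502, 0.0083, 0], [1, 0, 0, 0, 0], [1, 0, 0, 0, 0], [1, 0, 0, 0, 0]]}}

```text
clock: 28.45
eef_pos: [579.7, -153.4, 86.6]
eef_rot: [-3.141, -0.615, 0.486]
wrist_force: [-0.7, -0.3, -0.7]
finger_gap: 77.0
finger_force: 0.0
```

```bash
python3 go.py 578.8 -155.6 16
```

```text
t 28.45 pos [ 579.7 -153.4   86.6] rot [-3.141 -0.615  0.486] q [-0.537  0.42   1.82   0.827  0.734 -0.037] gap 77.0 F [-0.7 -0.3 -0.7]
x [0.722 0.381 0.577] y [ 0.467 -0.884 -0.   ] z [ 0.51   0.27  -0.817] jaw dir -62.2
shift [-42.2   1.5  56.6]
```

Request:
{"op": "arm_command", "data": {"plan": [[1, -0.0141, 0.0015, 0.0189, 0], [1, -0.0141, 0, 0.0189, 0], [1, -0.0141, 0, 0.0189, 0], [1, 0, 0, 0, 0], [-1, 0, 0, 0, 0], [-1, 0, 0, 0, 0], [-1, 0, 0, 0, 0], [-1, 0, 0, 0, 0], [-1, 0, 0, 0, 0], [-1, 0, 0, 0, 0], [-1, 0, 0, 0, 0], [-1, 0, 0, 0, 0]], "newtons": 45}}

```text
clock: 29.95
eef_pos: [578.7, -156.7, 15.5]
eef_rot: [-3.141, -0.615, 0.484]
wrist_force: [-0.1, 0.5, -0.2]
finger_gap: 39.6
finger_force: 44.5
```

```bash
python3 go.py
```

```text
t 29.95 pos [ 578.7 -156.7   15.5] rot [-3.141 -0.615  0.484] q [-0.543  0.553  1.835  0.967  0.644 -0.222] gap 39.6 F [-0.1  0.5 -0.2]
x [0.723 0.38  0.577] y [ 0.466 -0.885 -0.001] z [ 0.511  0.269 -0.817] jaw dir -62.2
```

Request:
{"op": "arm_command", "data": {"plan": [[-1, 0.0058, 0, -0.0082, 0], [-1, 0.023, 0, -0.0327, 0], [-1, 0.023, 0, -0.0327, 0], [-1, 0.023, 0, -0.0327, 0], [-1, 0.0016, -0.0507, 0.0048, 0], [-1, 0.0016, -0.0507, 0.0048, 0], [-1, 0.0016, -0.0507, 0.0048, 0], [-1, 0.0016, -0.0507, 0.0048, 0], [-1, 0.0016, -0.0507, 0.0048, 0], [-1, 0, 0, 0, 0], [-1, 0, 0, 0, 0]]}}

```text
clock: 31.32
eef_pos: [478.7, 76.9, 131.1]
eef_rot: [-3.142, -0.616, 0.485]
wrist_force: [0.1, -0.7, -2.2]
finger_gap: 39.2
finger_force: 44.5
```

```bash
python3 go.py 585.3 132.5 93
```

```text
t 31.32 pos [478.7  76.9 131.1] rot [-3.142 -0.616  0.485] q [-0.086  0.027  2.19   0.716  0.496  0.435] gap 39.2 F [ 0.1 -0.7 -2.2]
x [0.722 0.381 0.578] y [ 0.466 -0.885 -0.   ] z [ 0.511  0.269 -0.816] jaw dir -62.2
shift [ 76.1   0.5 100.5]
```

Request:
{"op": "arm_command", "data": {"plan": [[-1, 0.0152, 0, 0.0201, 0], [-1, 0.0152, 0, 0.0201, 0], [-1, 0.0152, 0, 0.0201, 0], [-1, 0.0152, 0, 0.0201, 0], [-1, 0.0152, 0, 0.0201, 0], [-1, 0, 0, 0, 0], [-1, 0, 0, 0, 0], [-1, 0, 0, 0, 0]]}}

```text
clock: 32.33
eef_pos: [584.6, 132.2, 92.7]
eef_rot: [-3.141, -0.615, 0.483]
wrist_force: [-0.4, 0.3, -2.9]
finger_gap: 40.0
finger_force: 44.5
```

```bash
python3 go.py 585.3 132.5 83; python3 - <<'E'
from h import *
from cell import eyes
c=eyes.camera("scene"); cv2.imwrite("pics/s6.png",cv2.resize(c["img"][150:270,310:430],None,fx=5,fy=5))
E
```

```text
t 32.33 pos [584.6 132.2  92.7] rot [-3.141 -0.615  0.483] q [0.057 0.329 1.936 0.688 0.386 0.565] gap 40.0 F [-0.4  0.3 -2.9]
x [0.723 0.38  0.577] y [ 0.465 -0.885 -0.   ] z [ 0.511  0.269 -0.817] jaw dir -62.3
shift [-5.   0.1  8.3]
```

View pics/s6.png

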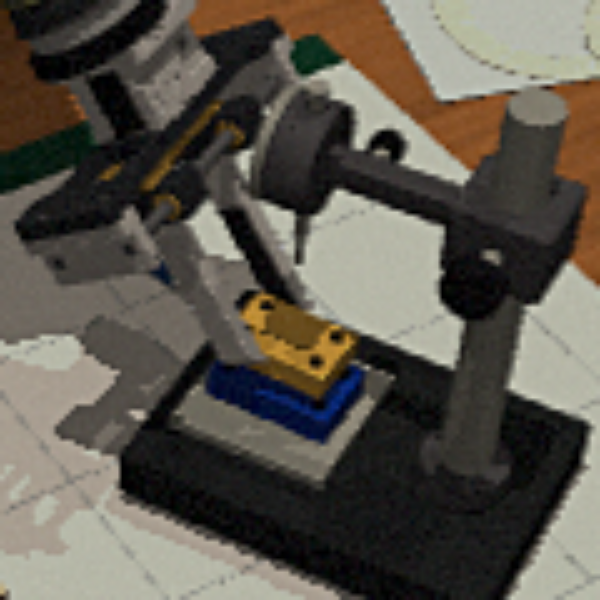

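Brass, at (300,340) in the crop, is level about 11 mm above blue and in line with it. Lowering it now.

Request:
{"op": "arm_command", "data": {"plan": [[-1, -0.0015, 0, 0.0028, 0], [-1, -0.0018, 0, 0.0028, 0], [-1, -0.0017, 0, 0.0027, 0], [-1, -0.0006, 0, 0.0008, 0], [-1, 0, 0, 0, 0]]}}

```text
clock: 33.0
eef_pos: [585.3, 133.3, 81.7]
eef_rot: [-3.141, -0.615, 0.484]
wrist_force: [0.3, -0.8, -2.7]
finger_gap: 39.3
finger_force: 44.5
```

Request:
{"op": "arm_command", "data": {"plan": [[-1, -0.0004, 0, 0.0006, 0], [-1, 0, 0, 0, 0]]}}

```text
clock: 33.25
eef_pos: [585.6, 133.3, 81.5]
eef_rot: [-3.141, -0.616, 0.484]
wrist_force: [-2.2, -0.6, 3.6]
finger_gap: 39.4
finger_force: 44.5
```

Request:
{"op": "arm_command", "data": {"plan": [[-1, 0.0001, 0, -0.0003, 0], [0.3, 0, 0, 0, 0], [0.3, 0, 0, 0, 0], [0.3, 0, 0, 0, 0], [0.3, 0.0027, 0, -0.0062, 0], [0.3, 0.0027, 0, -0.0062, 0], [0.3, 0.0027, 0, -0.0062, 0], [-1, 0, 0, 0, 0], [-1, 0, 0, 0, 0], [-1, 0, 0, 0, 0], [-1, 0, 0, 0, 0], [-1, 0, 0, 0, 0], [-1, 0, 0, 0, 0]]}}

```text
clock: 34.88
eef_pos: [581.6, 131.3, 101.1]
eef_rot: [-3.141, -0.615, 0.484]
wrist_force: [-1.4, 0.4, 0.5]
finger_gap: 4.4
finger_force: 0.0
```

```bash
python3 go.py 581 130 96;  python3 - <<'E'
from h import *
from cell import eyes
c=eyes.camera("scene"); cv2.imwrite("pics/s7.png",cv2.resize(c["img"][150:270,310:430],None,fx=5,fy=5))
E
```

```text
t 34.88 pos [581.6 131.3 101.1] rot [-3.141 -0.615  0.484] q [0.055 0.308 1.94  0.663 0.402 0.589] gap 4.4 F [-1.4  0.4  0.5]
x [0.723 0.38  0.577] y [ 0.466 -0.885 -0.001] z [ 0.51   0.269 -0.817] jaw dir -62.2
shift [-3.8  0.9  3.5]
```

View pics/s7.png

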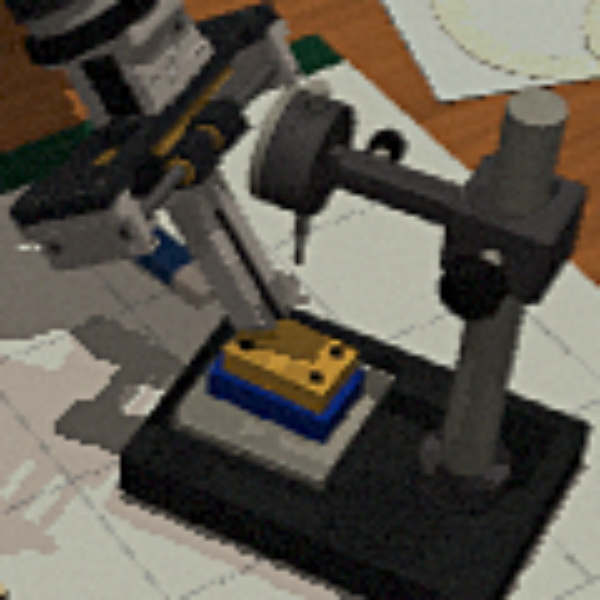

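Brass sits squarely on blue, released. Pressing now.

Request:
{"op": "arm_command", "data": {"plan": [[-1, -0.0014, 0, 0.002, 0], [-1, -0.0014, 0, 0.002, 0], [-1, -0.0006, 0, 0.0008, 0], [-1, 0, 0, 0, 0]]}}

```text
clock: 35.42
eef_pos: [581.8, 131.3, 95.7]
eef_rot: [-3.141, -0.616, 0.484]
wrist_force: [-1.6, -0.7, 4.9]
finger_gap: 0.3
finger_force: 2.6
```

Request:
{"op": "arm_command", "data": {"plan": [[-1, -0.0007, 0, 0.0005, 0], [-1, -0.0003, 0, 0.0003, 0], [-1, 0, 0, 0, 0], [-1, 0, 0, 0, 0], [-1, 0, 0, 0, 0]]}}

```text
clock: 36.05
eef_pos: [581.9, 131.3, 95.3]
eef_rot: [3.141, -0.617, 0.485]
wrist_force: [-5.9, -0.5, 12.5]
finger_gap: 0.7
finger_force: 6.0
```

Request:
{"op": "arm_command", "data": {"plan": [[-1, 0, 0, 0, 0], [-1, 0.0006, 0, -0.0014, 0], [-1, 0.002, 0, -0.008, 0], [-1, 0, 0, -0.02, 0], [-1, 0, 0, -0.05, 0], [-1, -0.02, 0, -0.05, 0], [-1, 0, 0, 0, 0], [-1, 0, 0, 0, 0]]}}

```text
clock: 37.05
eef_pos: [502.8, 89.6, 189.7]
eef_rot: [-3.141, -0.615, 0.484]
wrist_force: [1.0, 0.8, 0.1]
finger_gap: 0.4
finger_force: 0.0
```

```bash
python3 - <<'E'
from h import *
from cell import eyes
c=eyes.camera("scene"); s=eyes.camera("top")
t=[cv2.resize(s["img"][200:300,180:290],(390,390)),cv2.resize(c["img"][180:290,310:420],(390,390))]
cv2.imwrite("pics/p8.png",np.hstack(t))
E
python3 go.py
```

```text
t 37.15 pos [502.8  89.9 188.8] rot [-3.14  -0.614  0.484] q [-0.045 -0.018  2.073  0.535  0.61   0.673] gap 0.4 F [ 0.4 -0.4 -1. ]
x [0.724 0.38  0.576] y [ 0.466 -0.885 -0.001] z [ 0.509  0.269 -0.817] jaw dir -62.2
```

View pics/p8.png

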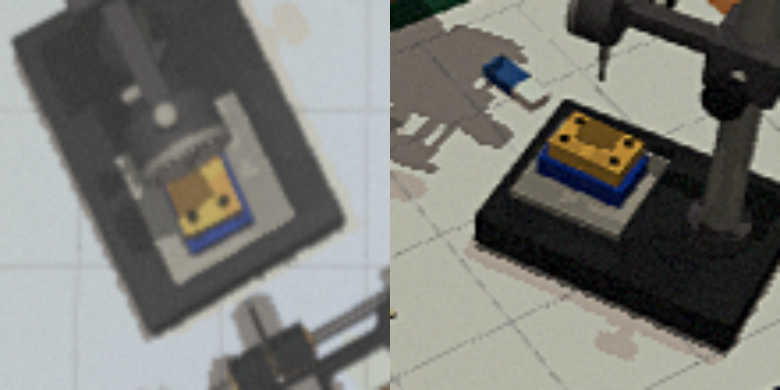

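The two spacers are stacked square and centred, and the arm is clear of everything.

```bash
python3 -c "
from cell import ticket
print(ticket.sign_off())"
```

```text
the job is handed in; nothing more can be done
None
```

The pack is built and handed in at about 37 s: blue is on the table with brass squarely on top, each was let go and then pressed (about 9 N and 12 N), I saw no contact with the gauge, and sign-off returned no verdict.

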